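Close up the ink sample case

TASK

Pack up the blue ink sample case: with your fingertips push its upright orange flap down flat over the two small tins, and only then push the grey hinged cover over until it is fully shut. Pick nothing up: the tins in the case and everything else on the table stay where they are.

Things in the scene. Friction and masses are not known exactly. Their poses are not given: they have to be found in the camera images.
- case: Blue open-topped ink sample case, fixed to the table, 180 x 200 x 85 mm (x, y, z), walls and floor 5 mm. Origin: centre of its underside, on the table; z up. The orange flap hinges along its inside -y wall, the grey cover along its +y rim. Both hinge lines run along the case's x. The cover folds over towards -y, the flap towards +y.
- flap (a joint): Orange flap's angle, rad: 0 = folded flat inside the case (its stop), 1.57 = upright; starts 1.35 to 1.75. Hinge line in the case frame: y = -93, z = 66 mm, on its underside. Flap 160 mm along x, 140 mm hinge to free edge, 5 mm thick, 60 g; hinge friction 0.08 N m, so it stays where left. Folded, its upper face is 71 mm above the table. Push its outer (-y) face to +y, then down.
- flap_edge (a point): Middle of the flap's free edge, on the face that is outer (-y side) when upright and upper when folded down.
- cover (a joint): Grey cover's angle, rad: 0 = shut on the rim (its stop), 1.57 = upright; starts 1.5 to 1.85 (leaning outwards), limit 1.95. Hinge line in the case frame: y = +100, z = 85 mm, on its underside. Cover 186 mm along x, 206 mm hinge to free edge, 12 mm thick, about 220 g; hinge friction 0.34 N m, so it stays where left and must be pushed all the way. Shut, its upper face is at 97 mm.
- cover_edge (a point): Middle of the cover's free edge, on its outer face (the +y side when upright, the upper side when shut).
- tin_green: Small steel ink tin with green top, diameter 64 mm, 52 mm high, standing loose inside the case, its top 9 mm below the folded flap; origin at the centre of its underside. To be left alone.
- tin_red: The same with a red top, beside it in the case. To be left alone.
- ink_yellow: Closed steel ink tin with a yellow lid, diameter 96 mm, 75 mm high, on the table close to the case; origin under its centre. To be left alone.
- ink_black: The same with a black lid; the two tins stand one beyond the case's +x side, one beside its -y (flap) side, either way round. To be left alone.
- ink_knife: Ink spatula about 200 mm long with black handle, lying on the table beside the case's +y (cover) side, under 40 mm high. To be left alone.
- tin_lid: Loose round steel tin lid, diameter 100 mm, 8 mm high, lying on the table. To be left alone.
- marker: White and blue marker pen, 130 x 14 x 14 mm, lying on the table. To be left alone.
- blue_bin: Small open blue plastic bin, 160 x 110 x 60 mm, on the table. To be left alone.

How it is judged:
By the outcome, as a careful person would: the job done as asked, in the order asked, and still so for the second after the job is handed in, with the robot touching nothing.
It also fails if it takes over 64 s, if anything falls off the work surface, if the arm or the gripper's body presses on something with over 40 N, if the wrist force passes 120 N, or if a joint passes its speed limit or range.

ROBOT

A 6-joint arm with a two-finger parallel gripper is mounted at the origin on the work surface. World frame = base frame: x ahead of the robot, y to its left, z up, the work surface at z = 0. Lengths are in m, angles in rad, forces in N, time in s.
With the tool pointing down it reaches from about 0.4 to 0.825 m from the base axis. Payload 7 kg.
Tool frame: the origin (TCP) lies on the centre line of the jaws, within the pads' length; the fingertips stand 25 mm ahead of it and the grasp point (between the pads) lies 6 mm ahead of it; z points along the fingers, y is the line along which they close (so a half turn about z gives the same grasp; the last joint's range is limited). The gripper opens to 88 mm and grips with 3 to 60 N. Pads are 19 mm wide; open, the fingers measure 130 mm over their backs; the gripper's body (78 mm by 193 mm) begins 47 mm behind the grasp point.
Start: joints at [-0.818, 0.359, 0.012, 0, -1.224, -0.288], TCP at [0.303, -0.603, 0.225] pointing down, gripper open.
Joint ranges: [-3.07, 3.07], [-1.43, 2.12], [-1.02, 1.25], [-3.03, 1.67], [-3.05, -0], [-3.03, 3.03]. Speed limits (rad/s): [2.39, 2.39, 3.01, 3.14, 3.14, 3.14].

INTERFACE

Orientations are given as [roll, pitch, yaw] about the fixed x, y, z axes, in that order (R = Rz(yaw) Ry(pitch) Rx(roll)).
In Python, from station import readout, vision, arm gives the robot as it stands. The module is installed in compiled form; this text tells all that it offers.
- The arm moves only by the tool carry_out, never from a script. Its argument "commands" is a list of rows, each an object with "dp": the shift along the tool's x, y, z in m, a list of three; "rotation": the turn, a rotation vector about the tool's x, y, z in degrees, a list of three. In form: [{"dp": [dx, dy, dz], "rotation": [wx, wy, wz]}, ...]. A call has 1 to 8 rows; each row shifts and turns the commanded pose from where the row before left it, along the tool's axes as they then stand; what a row does not reach is not made up. A row lasts 1/8 s, in which the tool goes at most 62.5 mm and 10.7 degrees, less where a joint would pass 70% of its speed; a pose out of reach is approached as far as the arm can. A call with a gripper value outside its range is refused whole. "grip" is the finger opening in m, from 0 to 0.0876, set as the call begins (left out, the last holds). The fingers move at their own pace and stop on an object; "force" is the grip in N (left out, the last holds). Time passes only in rows, so rows that do not move let the fingers close. It gives the time, the measured TCP pose, the force, the opening and the grip force at its end, in the units of the state.
- readout.get_state(): the state, without advancing time (a new reading comes with each control period).
- vision.grab_frame(name): name is "side" or "top" or "wrist"; returns (picture, depth): 420x560x3 uint8, red, green, blue; 420x560 float32, m along the optical axis (not along the pixel's ray), 0 where there is no reading.
- vision.calibration(name): a dict with "fovy" (degrees; the focal length in pixels is half the picture's height over the tangent of half this angle, whatever the lens; pixels are square), "cx", "cy" (the principal point, pixels), "origin" and "attitude" of the camera in the world; the wrist camera has in their place "mount" (4x4, takes a point from camera to tool coordinates, whose origin is the TCP and whose axes are the flange's). Camera axes: x right, y down, z forward; pixel columns grow to the right and rows downward; lengths in m; the calibration is good to about 2 mm. A picture is of the moment at which its call begins: read the wrist's pose just before it. calibration takes no time and is no camera call.
- arm.job_done(): hands the job in; it is judged then, once.
Trained networks look in the newest picture that a camera, given by its name, has taken for a name from the list of things; names that differ only in an ending like _2 or _b are one class to them, and where a whole thing is asked for, a point or a joint stands for the part that bears it (a point fixed in the world has none). Each returns a list of dicts, best first, with "score" (0 to 1); they miss things now and then, are a little off and sometimes report something else, mostly with a low value. They report only what shows in the picture. A call takes as long as a camera call.
- vision.trace(label, camera): "pixels" (420x560 bool, what is visible of it) and "position" ([row, column] in pixels, amid what is visible of it).
The state is a dict: "t": time; "q": joint angles; "qd": joint speeds; "joint_efforts": joint torques, N m; "eef_pos": TCP position; "ee_rot": TCP orientation; "force": force on the tool from outside, world axes, zero at the start; "moment": the same for the moment, N m; "width": finger opening in m; "gripper_force": force on a finger pad.
Only numpy, scipy, OpenCV 4.12 (cv2) and the standard library are available. Lean on these libraries where they do the work, as an engineer would, in place of code of your own. Each camera call takes 0.05 s, during which the arm holds its last target. There are 200 camera calls.

## Working session

There is one attempt and no reset: what is moved stays moved. The work goes in short steps, Python scripts to look and compute and a tool call to move; the robot and the scene stay as the last step left them, time stands still between calls to the robot, and variables do not carry over. Pictures are saved under pics/ and viewed, at most 10 in all, crops included, and the job is handed in when it is done.

Besides the shell and the picture viewer there is one more tool, called after "Call:" by a JSON object that holds its "method" and its "body". carry_out: Moves the arm, as the interface text tells. Its arguments: {"type":"object","properties":{"commands":{"type":"array"},"grip":{"type":"number"},"force":{"type":"number"}},"required":["commands"]}

```bash
mkdir -p pics; cat > h.py <<'E'
import numpy as np, cv2
from station import readout, vision, arm
from scipy.spatial.transform import Rotation as R
def cam(name):
    c=vision.calibration(name)
    if name=='wrist':
        s=readout.get_state(); T=np.eye(4); T[:3,:3]=rot(s['ee_rot']); T[:3,3]=s['eef_pos']; M=T@np.array(c['mount'])
    else:
        M=np.eye(4); a=np.array(c['attitude']); M[:3,:3]=a if a.shape==(3,3) else rot(a); M[:3,3]=c['origin']
    return c,M
def rot(a): return R.from_euler('xyz',a).as_matrix()
def grab(name):
    c,M=cam(name); p,d=vision.grab_frame(name)
    f=p.shape[0]/2/np.tan(np.radians(c['fovy'])/2)
    v,u=np.mgrid[:420,:560]
    P=np.stack([(u-c['cx'])/f*d,(v-c['cy'])/f*d,d],-1)@M[:3,:3].T+M[:3,3]
    P[d==0]=np.nan
    return p,P
def save(n,p): cv2.imwrite('pics/'+n,cv2.cvtColor(p,cv2.COLOR_RGB2BGR))
E
python3 - <<'E'
from h import *
print(vision.calibration('top')); print(vision.calibration('side')); print(readout.get_state())
for n in ['top','side']:
    p,P=grab(n); save(n+'1.png',p); np.save(n+'.npy',P)
    for l in ['case','flap','cover','tin_green','tin_red','ink_yellow','ink_black','ink_knife','tin_lid','marker','blue_bin']:
        r=vision.trace(l,n)
        if r:
            m=r[0]['pixels']; q=P[m]; q=q[~np.isnan(q[:,0])]
            print(n,l,round(r[0]['score'],2),np.round(r[0]['position']),m.sum(),np.round(np.median(q,0),3),np.round(np.percentile(q,3,0),3),np.round(np.percentile(q,97,0),3))
            np.save(f'{n}_{l}.npy',q)
E
```

```text
{'fovy': 44.81596489030787, 'cx': 275.9857339466748, 'cy': 212.78660336579057, 'origin': array([0.25299829, 0.03411504, 1.56501139]), 'attitude': array([-2.96869271, -0.01575099, -1.56068281])}
{'fovy': 49.794357219588655, 'cx': 286.1084588620657, 'cy': 207.65668834952496, 'origin': array([-0.35964414,  0.49123757,  0.94460398]), 'attitude': array([-2.26893386, -0.02127838, -2.05965129])}
{'t': 0.0, 'q': array([-8.17902636e-01,  3.59384032e-01,  1.10290752e-02, -3.69492679e-04,
       -1.22409419e+00, -2.88065565e-01]), 'qd': array([-4.08677379e-05, -1.25890627e-03, -5.55585852e-04,  1.78083792e-03,
       -1.54889419e-03,  1.12868140e-03]), 'joint_efforts': array([ 1.22973674e-03, -5.82723927e+01,  2.93067133e+01,  6.99730128e+00,
        6.97033349e-03, -1.65691481e-04]), 'eef_pos': array([ 0.30230926, -0.60294729,  0.22390809]), 'ee_rot': array([ 3.13990925e+00, -1.36578905e-04, -2.67689025e+00]), 'force': array([-0.89488532, -0.11953772,  0.40172925]), 'moment': array([-0.02616218,  0.01268065,  0.01997419]), 'gripper_force': 0.0, 'width': 0.08774172106775083}
top case 0.85 [217.
[... 1333 characters left out ...]
]
side tin_green 0.89 [223. 287.] 444 [ 0.502 -0.004  0.054] [ 0.486 -0.035  0.012] [0.54  0.022 0.06 ]
side tin_red 0.61 [239. 280.] 238 [0.465 0.058 0.056] [0.441 0.022 0.017] [0.524 0.089 0.06 ]
side ink_yellow 0.85 [193. 290.] 561 [ 0.61  -0.066  0.074] [ 0.572 -0.111  0.054] [ 0.658 -0.023  0.078]
side ink_knife 0.94 [237. 223.] 617 [0.584 0.188 0.003] [ 0.465  0.14  -0.002] [0.641 0.238 0.02 ]
side tin_lid 0.88 [261. 131.] 789 [0.619 0.44  0.006] [ 0.577  0.395 -0.   ] [0.665 0.483 0.01 ]
side marker 0.59 [233. 447.] 204 [ 0.285 -0.432  0.012] [ 0.225 -0.443  0.003] [ 0.343 -0.426  0.016]
side blue_bin 0.77 [307. 140.] 3291 [0.437 0.464 0.01 ] [ 0.342  0.405 -0.001] [0.508 0.52  0.059]
```

```bash
python3 - <<'E'
import cv2,numpy as np
a=cv2.imread('pics/top1.png')[130:300,170:400];b=cv2.imread('pics/side1.png')[130:300,170:400]
cv2.imwrite('pics/c1.png',np.vstack([cv2.resize(a,None,fx=1.75,fy=1.75),cv2.resize(b,None,fx=1.75,fy=1.75)]))
for n in ['top','side']:
    P=np.load(n+'.npy').reshape(-1,3)
    # rim points, cover points, flap points
    r=P[(P[:,2]>.08)&(P[:,2]<.092)&(P[:,0]>.3)&(P[:,0]<.7)&(abs(P[:,1])<.25)]
    print(n,len(r)); 
    q=np.load(n+'_cover.npy');q=q[q[:,2]>.12]
    for _ in range(4):
        c=q.mean(0);N=np.linalg.svd(q-c,full_matrices=False)[2][2];q=q[abs((q-c)@N)<.008]
    print('cover plane',c,N,len(q),cv2.minAreaRect(q[:,:2].astype(np.float32)),q[:,2].max())
q=np.load('side_flap.npy')
for _ in range(5):
    c=np.median(q,0);c=q.mean(0);N=np.linalg.svd(q-c,full_matrices=False)[2][2];q=q[abs((q-c)@N)<.01]
print('flap',c,N,len(q),q.min(0),q.max(0))
P=np.load('side.npy').reshape(-1,3)
r=P[(P[:,2]>.081)&(P[:,2]<.089)&(P[:,0]>.35)&(P[:,0]<.6)&(abs(P[:,1])<.16)]
print(cv2.minAreaRect(r[:,:2].astype(np.float32)));print(np.round(cv2.boxPoints(cv2.minAreaRect(r[:,:2].astype(np.float32))),3))
E
```

```text
top 686
cover plane [0.52079552 0.11312928 0.24810837] [-0.41442497 -0.91007603 -0.00368366] 707 ((0.5252039432525635, 0.11242010444402695), (0.013015174306929111, 0.1838253289461136), 65.2259750366211) 0.29970163952895756
side 394
cover plane [0.4738068  0.13526531 0.24076423] [-0.40904982 -0.91122822 -0.04838787] 457 ((0.5199493169784546, 0.11503095924854279), (0.017434757202863693, 0.18203207850456238), 64.84980773925781) 0.2936658947673759
flap [ 0.43577762 -0.05765072  0.13945095] [ 4.05877220e-01  9.13927562e-01 -3.05415901e-04] 524 [ 0.36965176 -0.09591108  0.02835141] [ 0.51971527 -0.02764308  0.20910211]
((0.48655593395233154, 0.026822760701179504), (0.2108008861541748, 0.18775439262390137), 65.68446350097656)
[[ 0.358 -0.031]
 [ 0.529 -0.108]
 [ 0.616  0.084]
 [ 0.444  0.162]]
```

View pics/c1.png

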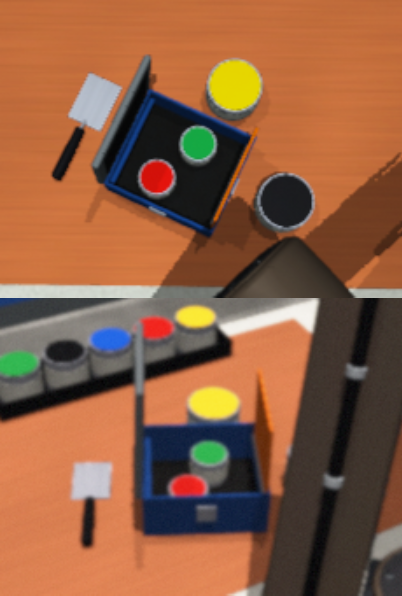

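The picture shows the case turned about -24°. The cover is upright at the upper left (crop 120,115) and the flap upright at the right (235,175). The yellow tin is beyond +x and the black tin beside the flap. First I'll turn the wrist into line with the case, with the fingers closed.

Call:
{"method": "carry_out", "body": {"commands": [{"dp": [0,0,0],"rotation": [0,0,-9.8]},{"dp": [0,0,0],"rotation": [0,0,-9.8]},{"dp": [0,0,0],"rotation": [0,0,-9.8]},{"dp": [0,0,0],"rotation": [0,0,-9.7]}], "grip": 0}}

```text
t: 1.7
eef_pos: [0.3025, -0.6034, 0.2249]
ee_rot: [3.142, 0.0, -1.989]
force: [0.2, 0.1, 0.3]
width: 0.0529
gripper_force: 0.0
```

Call:
{"method": "carry_out", "body": {"commands": [{"dp": [-0.05,0.007,0.002],"rotation": [0,0,0]},{"dp": [-0.05,0.007,0.002],"rotation": [0,0,0]},{"dp": [-0.05,0.007,0.002],"rotation": [0,0,0]},{"dp": [-0.05,0.007,0.002],"rotation": [0,0,0]},{"dp": [-0.05,0.007,0.002],"rotation": [0,0,0]},{"dp": [-0.05,0.007,0.002],"rotation": [0,0,0]},{"dp": [-0.05,0.007,0.002],"rotation": [0,0,0]},{"dp": [-0.05,0.007,0.002],"rotation": [0,0,0]}]}}

```text
t: 2.7
eef_pos: [0.4162, -0.2142, 0.2092]
ee_rot: [-3.141, 0.0, -1.994]
force: [0.4, -0.3, -0.0]
width: 0.0006
gripper_force: 0.0
```

```bash
cat >> h.py <<'E'
C=np.array([.4845,.0215]);Y=np.radians(-24.3)
def tocase(P):
    d=np.asarray(P)[...,:2]-C
    return np.stack([d[...,0]*np.cos(Y)+d[...,1]*np.sin(Y),-d[...,0]*np.sin(Y)+d[...,1]*np.cos(Y),np.asarray(P)[...,2]],-1)
def st():
    s=readout.get_state(); print('t',round(s['t'],2),'case-frame tcp',np.round(tocase(s['eef_pos']),4),'rot',np.round(np.degrees(s['ee_rot']),2),'F',np.round(s['force'],1),'q',np.round(s['q'],2),'w',s['width'])
E
python3 - <<'E'
from h import *
st()
S=tocase(np.load('side.npy').reshape(-1,3)); T=tocase(np.load('top.npy').reshape(-1,3))
# case walls: -x wall outer seen by side camera, +y wall outer/inner
for n,A in(('side',S),('top',T)):
    r=A[(abs(A[:,2]-.085)<.004)&(abs(A[:,0])<.12)&(abs(A[:,1])<.13)]
    print(n,'xhist',np.histogram(r[:,0],np.arange(-.11,.121,.01))[0]); print('yhist',np.histogram(r[:,1],np.arange(-.12,.131,.01))[0])
f=tocase(np.load('side_flap.npy')); f=f[f[:,2]>.09]
print('flap fit y(z)',np.polyfit(f[:,2],f[:,1],1), np.percentile(f[:,2],99))
f=tocase(np.load('side_cover.npy')); f=f[f[:,2]>.11]
for z in(.12,.16,.2,.24,.28):
    g=f[abs(f[:,2]-z)<.02]; print(z,len(g),np.round(np.percentile(g[:,1],[5,50,95]),4))
f=tocase(np.load('top_cover.npy'));g=f[f[:,2]>.28];print('cover top',np.round(np.percentile(g,[5,50,95],axis=0),4))
f=tocase(np.load('top_flap.npy'))
g=T[(T[:,2]>.19)&(T[:,2]<.22)&(abs(T[:,0])<.09)&(abs(T[:,1]+.1)<.05)];print('flap top',len(g),np.round(np.percentile(g,[5,50,95],axis=0),4) if len(g) else '')
E
```

```text
t 2.7 case-frame tcp [ 0.0348 -0.2429  0.2092] rot [-1.7995e+02  2.0000e-02 -1.1427e+02] F [ 0.4 -0.3 -0. ] q [-0.05  0.02 -0.45  0.   -1.1  -0.37] w 0.0005545997853747807
side xhist [  0  66 107   9   4   2   4   4   3   4   2   4   3   3   1   0   2   1
   1 107   9   0   0]
yhist [ 0  0 35 17 13 11 13 15 13 22 15 13 16 14  9 12 13 13 15 16 18 38  4  1
  0]
top xhist [ 0  0 99 11  8  6  7  9  4  6  5  7  9  7  6  6  9  5  6 81 25  0  3]
yhist [ 0  0 43  6  8  9 10 10 12 13  8 13 14  9 11 11 10 10  8  8  8 44 54  0
  0]
flap fit y(z) [ 0.00417785 -0.0929096 ] 0.20697776504238893
0.12 40 [0.0992 0.1046 0.1099]
0.16 61 [0.098  0.1035 0.1091]
0.2 64 [0.0945 0.1001 0.1079]
0.24 67 [0.0934 0.099  0.1064]
0.28 236 [0.0918 0.097  0.1019]
cover top [[-0.0827  0.0947  0.2853]
 [-0.0005  0.0993  0.2913]
 [ 0.0812  0.1052  0.2957]]
flap top 111 [[-0.072  -0.0925  0.2016]
 [-0.0014 -0.0902  0.2068]
 [ 0.0712 -0.088   0.2118]]
```

Call:
{"method": "carry_out", "body": {"commands": [{"dp": [-0.032,0.006,0.0045],"rotation": [0,0,0]},{"dp": [-0.032,0.006,0.0045],"rotation": [0,0,0]},{"dp": [-0.032,0.006,0.0045],"rotation": [0,0,0]},{"dp": [-0.032,0.006,0.0045],"rotation": [0,0,0]},{"dp": [-0.021,0,0.002],"rotation": [0,0,0]},{"dp": [-0.021,0,0.002],"rotation": [0,0,0]},{"dp": [0,0,0],"rotation": [0,0,0]}]}}

```text
t: 3.58
eef_pos: [0.4645, -0.0499, 0.1868]
ee_rot: [-3.142, 0.0, -1.993]
force: [-0.3, -0.0, -0.2]
width: 0.0003
gripper_force: 0.0
```

```bash
python3 - <<'E'
from h import *
st(); p,P=grab('side'); save('s2.png',cv2.resize(p[130:300,170:400],None,fx=2.5,fy=2.5))
E
```

```text
t 3.58 case-frame tcp [ 0.0111 -0.0733  0.1868] rot [-180.      0.   -114.19] F [-0.3 -0.  -0.2] q [ 0.32  0.04 -0.49 -0.   -1.04 -0.74] w 0.00026208010977476093
```

View pics/s2.png

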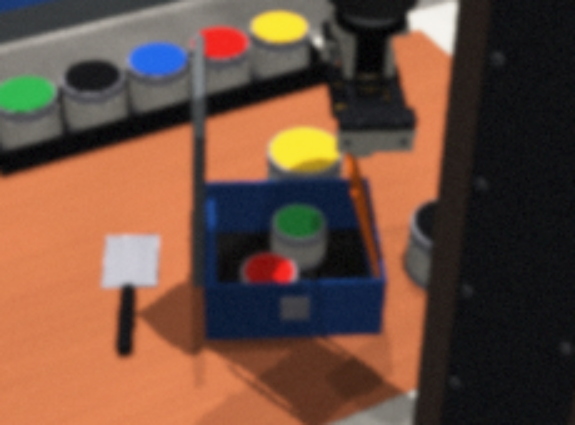

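The flap (360,210) is tilting in behind the fingertips at (375,140), so I'll carry on along the arc.

Call:
{"method": "carry_out", "body": {"commands": [{"dp": [-0.016,0,0.007],"rotation": [0,0,0]},{"dp": [-0.015,0,0.009],"rotation": [0,0,0]},{"dp": [-0.01,0,0.009],"rotation": [0,0,0]},{"dp": [-0.0085,0,0.0095],"rotation": [0,0,0]},{"dp": [-0.0075,0,0.011],"rotation": [0,0,0]},{"dp": [-0.006,0,0.0115],"rotation": [0,0,0]},{"dp": [-0.003,0,0.008],"rotation": [0,0,0]},{"dp": [-0.002,0,0.008],"rotation": [0,0,0]}]}}

```text
t: 4.62
eef_pos: [0.4919, 0.0112, 0.1133]
ee_rot: [3.142, -0.0, -1.994]
force: [0.2, -0.8, 0.1]
width: 0.0007
gripper_force: 0.2
```

Call:
{"method": "carry_out", "body": {"commands": [{"dp": [-0.001,0,0.006],"rotation": [0,0,0]},{"dp": [-0.001,0,0.006],"rotation": [0,0,0]},{"dp": [0,0,0.003],"rotation": [0,0,0]},{"dp": [0,0,0],"rotation": [0,0,0]}]}}

```text
t: 5.12
eef_pos: [0.4925, 0.0128, 0.0987]
ee_rot: [3.141, -0.0, -1.994]
force: [-0.2, -0.3, 0.1]
width: 0.0006
gripper_force: 0.0
```

```bash
python3 - <<'E'
from h import *
st(); p,P=grab('side'); save('s3.png',cv2.resize(p[130:300,170:400],None,fx=2.5,fy=2.5))
E
```

```text
t 5.12 case-frame tcp [ 0.0109 -0.0046  0.0987] rot [ 1.7998e+02 -1.0000e-02 -1.1427e+02] F [-0.2 -0.3  0.1] q [ 0.43  0.19 -0.55 -0.   -0.83 -0.85] w 0.000555412065928458
```

View pics/s3.png

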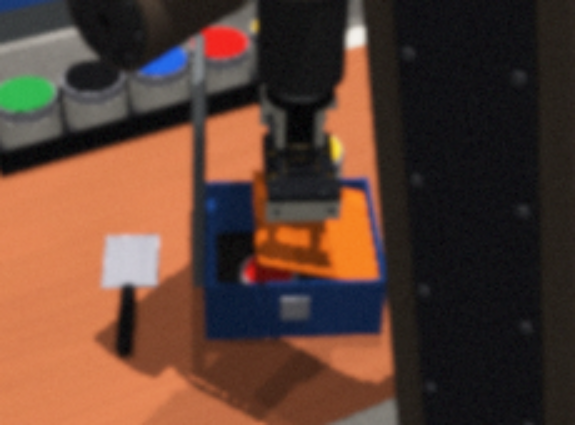

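The flap is almost flat, with its free edge at about (260,230). I'll press down in small steps until the stop shows in the force.

Call:
{"method": "carry_out", "body": {"commands": [{"dp": [0,0,0.0015],"rotation": [0,0,0]},{"dp": [0,0,0.001],"rotation": [0,0,0]},{"dp": [0,0,0],"rotation": [0,0,0]}]}}

```text
t: 5.55
eef_pos: [0.4927, 0.013, 0.0964]
ee_rot: [-3.142, 0.0, -1.994]
force: [0.2, 0.2, 0.8]
width: 0.0002
gripper_force: 0.1
```

Call:
{"method": "carry_out", "body": {"commands": [{"dp": [0,0,0.001],"rotation": [0,0,0]},{"dp": [0,0,0],"rotation": [0,0,0]}]}}

```text
t: 5.8
eef_pos: [0.4926, 0.0129, 0.0953]
ee_rot: [3.142, -0.0, -1.994]
force: [0.7, -0.6, 0.9]
width: 0.0003
gripper_force: 0.1
```

Call:
{"method": "carry_out", "body": {"commands": [{"dp": [0,0,0.001],"rotation": [0,0,0]},{"dp": [0,0,0],"rotation": [0,0,0]}]}}

```text
t: 6.05
eef_pos: [0.4926, 0.0129, 0.0943]
ee_rot: [3.142, -0.0, -1.994]
force: [0.4, -0.6, 0.3]
width: 0.0002
gripper_force: 0.1
```

Call:
{"method": "carry_out", "body": {"commands": [{"dp": [0,0,0.001],"rotation": [0,0,0]},{"dp": [0,0,0],"rotation": [0,0,0]}]}}

```text
t: 6.3
eef_pos: [0.4926, 0.0129, 0.0933]
ee_rot: [3.142, -0.0, -1.994]
force: [0.3, 0.8, 0.4]
width: 0.0003
gripper_force: 0.1
```

Call:
{"method": "carry_out", "body": {"commands": [{"dp": [0,0,0.001],"rotation": [0,0,0]},{"dp": [0,0,0],"rotation": [0,0,0]}]}}

```text
t: 6.55
eef_pos: [0.4927, 0.0129, 0.0923]
ee_rot: [3.142, -0.0, -1.994]
force: [1.1, -0.6, -0.5]
width: 0.0003
gripper_force: 0.1
```

Call:
{"method": "carry_out", "body": {"commands": [{"dp": [0,0,0.001],"rotation": [0,0,0]},{"dp": [0,0,0],"rotation": [0,0,0]}]}}

```text
t: 6.8
eef_pos: [0.4926, 0.0129, 0.0913]
ee_rot: [3.142, -0.0, -1.994]
force: [0.9, 0.4, 0.2]
width: 0.0005
gripper_force: 0.1
```

```bash
python3 - <<'E'
from h import *
st()
for n in('side','top'):
    p,P=grab(n); r=vision.trace('flap',n)
    for k in r[:1]:
        q=tocase(P[k['pixels']]);q=q[~np.isnan(q[:,0])];
        hs=cv2.cvtColor(p,cv2.COLOR_RGB2HSV)[k['pixels']]
        q=q[(abs(q[:,0])<.08)&(q[:,1]>-.09)&(q[:,1]<.05)&(q[:,2]<.1)&(q[:,2]>.055)]
        print(n,k['score'],len(q));
        if len(q)>20: 
            for _ in range(2):
                f=np.polyfit(q[:,1],q[:,2],1);q=q[abs(np.polyval(f,q[:,1])-q[:,2])<.006]
            print(np.round(f,4),'z at hinge/edge',np.round(np.polyval(f,[-.093,.047]),4),len(q),q[:,1].min(),q[:,1].max())
    save(n+'4.png',cv2.resize(p[130:300,170:400],None,fx=2.5,fy=2.5))
E
```

```text
t 6.8 case-frame tcp [ 0.0109 -0.0045  0.0913] rot [ 180.     -0.   -114.27] F [0.9 0.4 0.2] q [ 0.43  0.2  -0.56 -0.   -0.82 -0.85] w 0.0004965583543399097
side 0.87 1086
[0.2194 0.091 ] z at hinge/edge [0.0706 0.1014] 1085 -0.08991753489270053 0.043230871152786635
top 0.73 998
[0.2223 0.0921] z at hinge/edge [0.0715 0.1026] 942 -0.08999385870186241 0.04454989989077815
```

View pics/side4.png

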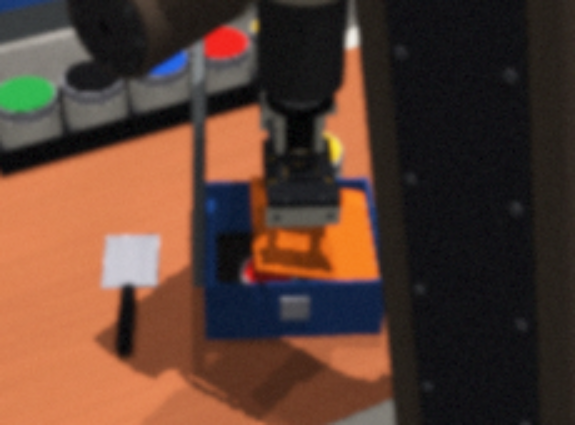

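```bash
python3 - <<'E'
from h import *
p,P=grab('side'); q=tocase(P); t=tocase(readout.get_state()['eef_pos'])
hs=cv2.cvtColor(p,cv2.COLOR_RGB2HSV); nonor=~((hs[...,0]<20)&(hs[...,1]>140))
d=q-t
for z in np.arange(-.02,.09,.01):
    m=(abs(d[...,0])<.12)&(abs(d[...,1])<.08)&(d[...,2]>=z)&(d[...,2]<z+.01)&nonor
    if m.sum()>3: print(round(z,3),m.sum(),np.round(np.nanpercentile(d[m],[5,50,95],axis=0)[:,:2],3).tolist())
p,P=grab('wrist'); save('w5.png',p)
E
```

```text
-0.02 199 [[-0.103, -0.075], [-0.1, 0.008], [0.077, 0.073]]
-0.01 152 [[-0.104, -0.075], [-0.099, -0.0], [0.077, 0.074]]
0.0 7 [[-0.016, 0.033], [-0.002, 0.033], [0.009, 0.034]]
0.06 21 [[-0.092, -0.028], [-0.089, 0.009], [-0.087, 0.032]]
0.07 97 [[-0.093, -0.036], [-0.09, 0.004], [0.078, 0.035]]
0.08 191 [[-0.093, -0.038], [-0.032, 0.006], [0.077, 0.033]]
```

View pics/w5.png

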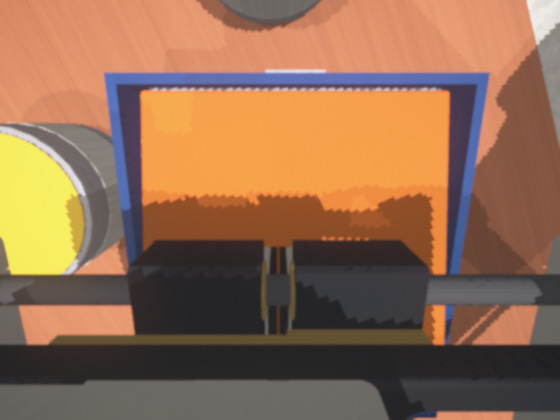

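```bash
python3 - <<'E'
from h import *
c=vision.calibration('wrist');print(np.round(c['mount'],3),c['fovy'])
p,P=grab('wrist'); q=tocase(P)-tocase(readout.get_state()['eef_pos'])
for v in(200,225,235,243,255,270,290,310,325,340,360,390): print(v,[np.round(q[v,u]*1000).tolist() for u in(180,250,278,300,400)])
E
```

```text
[[ 0.001 -0.965 -0.26   0.069]
 [ 1.     0.001 -0.002 -0.   ]
 [ 0.002 -0.26   0.965 -0.16 ]
 [ 0.     0.     0.     1.   ]] 64.73839256649579
200 [[52.0, -31.0, -8.0], [15.0, -31.0, -8.0], [1.0, -31.0, -9.0], [-11.0, -31.0, -7.0], [-63.0, -31.0, -9.0]]
225 [[52.0, -18.0, -5.0], [15.0, -19.0, -4.0], [1.0, -18.0, -6.0], [-11.0, -18.0, -5.0], [-63.0, -19.0, -5.0]]
235 [[52.0, -13.0, -3.0], [15.0, -13.0, -4.0], [1.0, -14.0, -3.0], [-11.0, -13.0, -4.0], [-63.0, -13.0, -4.0]]
243 [[27.0, -38.0, 75.0], [8.0, -38.0, 75.0], [1.0, -9.0, -3.0], [-6.0, -38.0, 74.0], [-32.0, -38.0, 76.0]]
255 [[25.0, -38.0, 84.0], [7.0, -38.0, 84.0], [1.0, -3.0, -1.0], [-5.0, -38.0, 84.0], [-29.0, -38.0, 84.0]]
270 [[22.0, -38.0, 91.0], [7.0, -38.0, 91.0], [1.0, 5.0, -1.0], [-4.0, -37.0, 91.0], [-27.0, -38.0, 91.0]]
290 [[23.0, -33.0, 91.0], [7.0, -33.0, 92.0], [0.0, -29.0, 85.0], [-4.0, -33.0, 92.0], [-27.0, -33.0, 91.0]]
310 [[23.0, -28.0, 92.0], [7.0, -27.0, 90.0], [1.0, 25.0, 5.0], [-5.0, -28.0, 92.0], [-28.0, -28.0, 91.0]]
325 [[24.0, -23.0, 91.0], [7.0, -24.0, 92.0], [1.0, 33.0, 7.0], [-5.0, -24.0, 91.0], [-29.0, -22.0, 90.0]]
340 [[23.0, -22.0, 95.0], [7.0, -22.0, 95.0], [0.0, -23.0, 96.0], [-5.0, -22.0, 95.0], [-27.0, -22.0, 95.0]]
360 [[19.0, -26.0, 106.0], [6.0, -25.0, 106.0], [0.0, -25.0, 106.0], [-4.0, -25.0, 105.0], [-23.0, -25.0, 105.0]]
390 [[17.0, -26.0, 114.0], [5.0, -25.0, 113.0], [0.0, -25.0, 112.0], [-3.0, -25.0, 113.0], [-22.0, -22.0, 110.0]]
```

```bash
python3 - <<'E'
from h import *
p,P=grab('wrist'); q=tocase(P)-tocase(readout.get_state()['eef_pos'])
for v in(255,290,315,330): print(v,[(u,np.round(q[v,u]*1000).tolist()) for u in range(258,300,4)])
p,P=grab('top'); q=tocase(P)-tocase(readout.get_state()['eef_pos'])
save('x.png',cv2.hconcat([cv2.resize(cv2.imread('pics/w5.png')[230:350,240:320,::-1],(400,600)),cv2.resize(p[150:290,190:350],(400,350)).copy() if 0 else cv2.copyMakeBorder(cv2.resize(p[150:290,190:350],(400,350)),0,250,0,0,cv2.BORDER_CONSTANT)]))
E
```

```text
255 [(258, [5.0, -38.0, 84.0]), (262, [5.0, -36.0, 80.0]), (266, [6.0, -11.0, 17.0]), (270, [4.0, -10.0, 14.0]), (274, [2.0, -10.0, 14.0]), (278, [1.0, -3.0, -2.0]), (282, [-1.0, -9.0, 14.0]), (286, [-3.0, -10.0, 15.0]), (290, [-5.0, -10.0, 17.0]), (294, [-3.0, -39.0, 85.0]), (298, [-4.0, -38.0, 84.0])]
290 [(258, [5.0, -32.0, 91.0]), (262, [4.0, -31.0, 88.0]), (266, [4.0, -29.0, 84.0]), (270, [3.0, -29.0, 85.0]), (274, [2.0, -29.0, 85.0]), (278, [1.0, -29.0, 85.0]), (282, [-0.0, -29.0, 84.0]), (286, [-2.0, -29.0, 84.0]), (290, [-2.0, -30.0, 86.0]), (294, [-3.0, -31.0, 88.0]), (298, [-4.0, -33.0, 91.0])]
315 [(258, [5.0, -26.0, 91.0]), (262, [4.0, -24.0, 88.0]), (266, [5.0, -5.0, 58.0]), (270, [4.0, 2.0, 47.0]), (274, [2.0, 1.0, 48.0]), (278, [1.0, 28.0, 6.0]), (282, [-1.0, 1.0, 48.0]), (286, [-3.0, 2.0, 47.0]), (290, [-2.0, -24.0, 88.0]), (294, [-3.0, -24.0, 88.0]), (298, [-4.0, -27.0, 92.0])]
330 [(258, [5.0, -22.0, 92.0]), (262, [5.0, -18.0, 85.0]), (266, [5.0, -0.0, 59.0]), (270, [4.0, 8.0, 48.0]), (274, [2.0, 7.0, 48.0]), (278, [1.0, 36.0, 7.0]), (282, [-1.0, 8.0, 47.0]), (286, [-1.0, -22.0, 91.0]), (290, [-2.0, -22.0, 92.0]), (294, [-3.0, -22.0, 91.0]), (298, [-4.0, -22.0, 91.0])]
```

View pics/x.png

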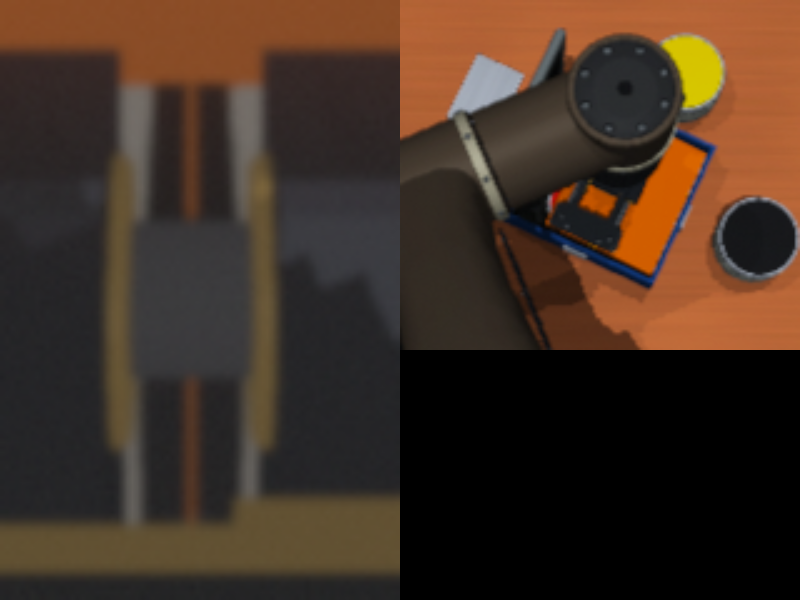

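```bash
python3 - <<'E'
from h import *
p,P=grab('wrist'); q=tocase(P)-tocase(readout.get_state()['eef_pos'])
for v in range(244,256,2): print(v,np.round(q[v,[270,286]]*1000).tolist())
for n in('top','side'):
    p,P=grab(n); q=tocase(P).reshape(-1,3)
    for y0 in(.09,.11):
        m=(abs(q[:,1]-y0)<.01)&(q[:,2]>.1)&(abs(q[:,0])<.3)
        for x0 in np.arange(-.25,.2,.05):
            k=m&(abs(q[:,0]-x0)<.025)
            if k.sum()>2: print(n,y0,round(x0,2),k.sum(),np.round(np.percentile(q[k,2],[2,50,98]),3))
E
```

```text
244 [[5.0, -9.0, -3.0], [-4.0, -9.0, -3.0]]
246 [[5.0, -10.0, 2.0], [-4.0, -8.0, -3.0]]
248 [[5.0, -10.0, 5.0], [-3.0, -11.0, 8.0]]
250 [[5.0, -9.0, 7.0], [-3.0, -11.0, 11.0]]
252 [[4.0, -10.0, 11.0], [-3.0, -11.0, 14.0]]
254 [[4.0, -9.0, 12.0], [-3.0, -10.0, 15.0]]
top 0.09 -0.25 47 [0.542 0.577 0.6  ]
top 0.09 -0.2 179 [0.575 0.592 0.608]
top 0.09 -0.15 206 [0.541 0.566 0.589]
top 0.09 -0.1 209 [0.516 0.522 0.54 ]
top 0.09 -0.05 148 [0.488 0.51  0.518]
top 0.09 0.05 72 [0.207 0.286 0.296]
top 0.09 0.1 34 [0.183 0.28  0.295]
top 0.11 -0.2 103 [0.55  0.567 0.581]
top 0.11 -0.15 191 [0.527 0.548 0.57 ]
top 0.11 -0.1 204 [0.509 0.519 0.53 ]
top 0.11 -0.05 73 [0.481 0.505 0.517]
top 0.11 0.05 41 [0.285 0.292 0.296]
top 0.11 0.1 22 [0.136 0.291 0.296]
side 0.09 -0.25 236 [0.526 0.566 0.592]
side 0.09 -0.2 375 [0.46  0.529 0.601]
side 0.09 -0.15 46 [0.438 0.451 0.462]
side 0.09 -0.1 134 [0.114 0.243 0.291]
side 0.09 -0.05 53 [0.189 0.289 0.292]
side 0.09 -0.0 47 [0.285 0.29  0.292]
side 0.09 0.05 35 [0.285 0.29  0.293]
side 0.11 -0.2 579 [0.446 0.516 0.568]
side 0.11 -0.15 5 [0.44  0.55  0.555]
side 0.11 -0.1 180 [0.103 0.177 0.286]
side 0.11 -0.05 38 [0.187 0.27  0.29 ]
side 0.11 -0.0 21 [0.269 0.288 0.291]
side 0.11 0.05 15 [0.258 0.288 0.291]
```

Depth data show the closed fingertips stand at about TCP height and do not reach 25 mm beyond it. The flap is therefore still about 12° up, so I'll press another 20 mm or so.

Call:
{"method": "carry_out", "body": {"commands": [{"dp": [-0.001,0,0.005],"rotation": [0,0,0]},{"dp": [-0.001,0,0.005],"rotation": [0,0,0]},{"dp": [0,0,0.004],"rotation": [0,0,0]},{"dp": [0,0,0.002],"rotation": [0,0,0]},{"dp": [0,0,0],"rotation": [0,0,0]}]}}

```text
t: 8.02
eef_pos: [0.4933, 0.0147, 0.0751]
ee_rot: [3.141, -0.0, -1.994]
force: [0.6, 0.6, 0.5]
width: 0.0002
gripper_force: 0.0
```

Call:
{"method": "carry_out", "body": {"commands": [{"dp": [0,0,0.002],"rotation": [0,0,0]},{"dp": [0,0,0.001],"rotation": [0,0,0]},{"dp": [0,0,0],"rotation": [0,0,0]}]}}

```text
t: 8.4
eef_pos: [0.4935, 0.0147, 0.0723]
ee_rot: [3.142, -0.0, -1.994]
force: [-0.3, -0.2, -0.7]
width: 0.0005
gripper_force: 0.0
```

Call:
{"method": "carry_out", "body": {"commands": [{"dp": [0,0,0.001],"rotation": [0,0,0]},{"dp": [0,0,0],"rotation": [0,0,0]}]}}

```text
t: 8.65
eef_pos: [0.4934, 0.0147, 0.0713]
ee_rot: [3.142, -0.0, -1.994]
force: [0.6, 0.1, 0.4]
width: 0.0006
gripper_force: 0.0
```

```bash
cat >> h.py <<'E'
def flap():
  for n in('side','top'):
    p,P=grab(n)
    for k in vision.trace('flap',n)[:1]:
        q=tocase(P[k['pixels']])
        q=q[(abs(q[:,0])<.08)&(q[:,1]>-.09)&(q[:,1]<.06)&(q[:,2]<.1)&(q[:,2]>.055)]
        if len(q)>20:
            for _ in range(2):
                f=np.polyfit(q[:,1],q[:,2],1);q=q[abs(np.polyval(f,q[:,1])-q[:,2])<.006]
            print(n,'z at hinge/edge',np.round(np.polyval(f,[-.093,.047]),4),len(q))
  st()
E
python3 -c "
from h import *
flap()"
```

```text
side z at hinge/edge [0.0704 0.0726] 1007
top z at hinge/edge [0.0724 0.0739] 1021
t 8.85 case-frame tcp [ 0.0109 -0.0025  0.0714] rot [ 180.     -0.   -114.27] F [-0.2  0.3  0.7] q [ 0.43  0.22 -0.58  0.   -0.77 -0.85] w 0.0003798566987291956
```

Call:
{"method": "carry_out", "body": {"commands": [{"dp": [0,0,0.001],"rotation": [0,0,0]},{"dp": [0,0,0],"rotation": [0,0,0]}]}}

```text
t: 9.1
eef_pos: [0.4935, 0.0148, 0.0703]
ee_rot: [3.142, -0.0, -1.994]
force: [0.3, 0.3, -0.0]
width: 0.0003
gripper_force: 0.0
```

Call:
{"method": "carry_out", "body": {"commands": [{"dp": [0,0,0.001],"rotation": [0,0,0]},{"dp": [0,0,0],"rotation": [0,0,0]}]}}

```text
t: 9.35
eef_pos: [0.4935, 0.0148, 0.0696]
ee_rot: [-3.141, 0.0, -1.994]
force: [-0.7, 0.5, 4.7]
width: 0.0003
gripper_force: 1.8
```

Call:
{"method": "carry_out", "body": {"commands": [{"dp": [0,0,0.001],"rotation": [0,0,0]},{"dp": [0,0,0],"rotation": [0,0,0]}]}}

```text
t: 9.6
eef_pos: [0.4936, 0.0148, 0.0693]
ee_rot: [-3.141, 0.0, -1.994]
force: [-4.8, 0.3, 13.8]
width: 0.0006
gripper_force: 6.7
```

The stop is reached, with 14 N at TCP z 0.0693. I'll lift straight up, check the flap, then cross over above the cover.

Call:
{"method": "carry_out", "body": {"commands": [{"dp": [0,0,-0.01],"rotation": [0,0,0]},{"dp": [0,0,-0.05],"rotation": [0,0,0]},{"dp": [0,0,-0.05],"rotation": [0,0,0]},{"dp": [0,0,-0.05],"rotation": [0,0,0]},{"dp": [0,0,-0.05],"rotation": [0,0,0]},{"dp": [0,0,-0.05],"rotation": [0,0,0]},{"dp": [0,0,-0.01],"rotation": [0,0,0]},{"dp": [0,0,0],"rotation": [0,0,0]}]}}

```text
t: 10.6
eef_pos: [0.4935, 0.0149, 0.3387]
ee_rot: [-3.141, 0.001, -1.994]
force: [-0.8, 0.0, -1.1]
width: 0.0005
gripper_force: 0.0
```

```bash
python3 -c "
from h import *
flap()
p,P=grab('side')
for k in vision.trace('cover','side')[:1]:
    q=tocase(P[k['pixels']])
    for z in(.12,.16,.2,.24,.28):
        g=q[abs(q[:,2]-z)<.015]; print(z,len(g),np.round(np.nanpercentile(g[:,1],[5,50,95]),3))
"
```

```text
side z at hinge/edge [0.0705 0.0701] 1627
top z at hinge/edge [0.0719 0.0724] 1468
t 10.8 case-frame tcp [ 0.0105 -0.0028  0.3369] rot [ 1.7989e+02 -9.0000e-02 -1.1427e+02] F [-0.5  1.1 -0.8] q [ 0.43 -0.   -0.18 -0.   -1.39 -0.85] w 0.00023919536626927255
0.12 40 [0.099 0.105 0.11 ]
0.16 45 [0.098 0.104 0.109]
0.2 54 [0.095 0.102 0.108]
0.24 58 [0.094 0.1   0.106]
0.28 259 [0.092 0.097 0.105]
```

Call:
{"method": "carry_out", "body": {"commands": [{"dp": [-0.042,0.002,0],"rotation": [0,0,0]},{"dp": [-0.042,0.003,0],"rotation": [0,0,0]},{"dp": [-0.042,0.003,0],"rotation": [0,0,0]},{"dp": [-0.042,0.003,0],"rotation": [0,0,0]},{"dp": [0,0,0],"rotation": [0,0,0]},{"dp": [0,0,0.043],"rotation": [0,0,0]},{"dp": [0,0,0.043],"rotation": [0,0,0]},{"dp": [0,0,0],"rotation": [0,0,0]}]}}

```text
t: 11.9
eef_pos: [0.5505, 0.1709, 0.2492]
ee_rot: [3.138, -0.006, -1.995]
force: [0.3, -0.2, 0.8]
width: 0.0003
gripper_force: 0.0
```

```bash
python3 -c "
from h import *
st()
p,P=grab('side'); save('s6.png',cv2.resize(p[90:300,150:400],None,fx=2.5,fy=2.5))
h=.0095; r=.165; dz=.0012
for a in(85,80,70,60,50,40,30,20,10,5,0):
    f=np.radians(a); print(a,np.round([.1-r*np.cos(f)+.012*np.sin(f)+h,.085+r*np.sin(f)+.012*np.cos(f)-dz],4))
"
```

```text
t 11.9 case-frame tcp [-0.0013  0.1634  0.2492] rot [ 179.77   -0.33 -114.3 ] F [ 0.3 -0.2  0.8] q [ 0.64  0.19 -0.17 -0.   -1.22 -1.06] w 0.00029123615353817333
85 [0.1071 0.2492]
80 [0.0927 0.2484]
70 [0.0643 0.243 ]
60 [0.0374 0.2327]
50 [0.0126 0.2179]
40 [-0.0092  0.1991]
30 [-0.0274  0.1767]
20 [-0.0414  0.1515]
10 [-0.0509  0.1243]
5 [-0.0538  0.1101]
0 [-0.0555  0.0958]
```

View pics/s6.png

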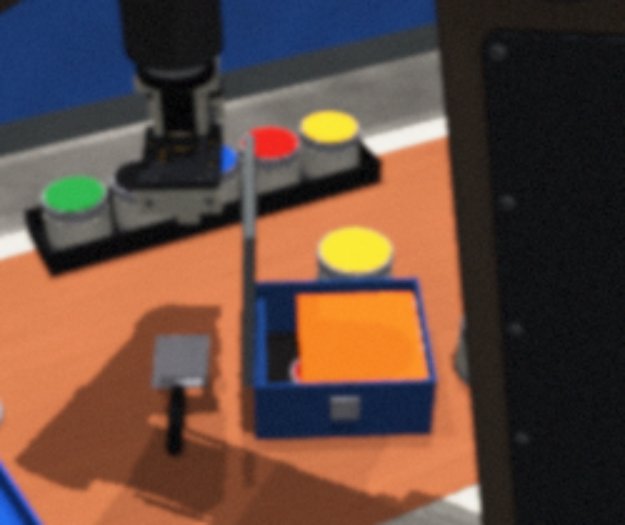

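The flap lies flat at (360,335), and the gripper is beyond the cover (250,200). Now I'll push the cover along its arc.

Call:
{"method": "carry_out", "body": {"commands": [{"dp": [-0.028,0,0],"rotation": [0,0,0]},{"dp": [-0.028,0,0],"rotation": [0,0,0]},{"dp": [-0.0145,0,0.001],"rotation": [0,0,0]},{"dp": [-0.0142,0,0.0027],"rotation": [0,0,0]},{"dp": [-0.0142,0,0.0027],"rotation": [0,0,0]},{"dp": [-0.0135,0,0.005],"rotation": [0,0,0]},{"dp": [-0.0135,0,0.005],"rotation": [0,0,0]},{"dp": [0,0,0],"rotation": [0,0,0]}]}}

```text
t: 12.95
eef_pos: [0.6042, 0.2878, 0.2347]
ee_rot: [3.141, -0.002, -1.994]
force: [-0.1, 0.1, -0.2]
width: 0.0004
gripper_force: 0.0
```

```bash
python3 -c "
from h import *
st()
p,P=grab('side'); save('s7.png',cv2.resize(p[90:300,150:400],None,fx=2.5,fy=2.5))
"
```

```text
t 12.95 case-frame tcp [-0.0005  0.292   0.2347] rot [ 1.7995e+02 -9.0000e-02 -1.1424e+02] F [-0.1  0.1 -0.2] q [ 0.74  0.34  0.01 -0.   -1.24 -1.16] w 0.0004333977494483351
```

View pics/s7.png

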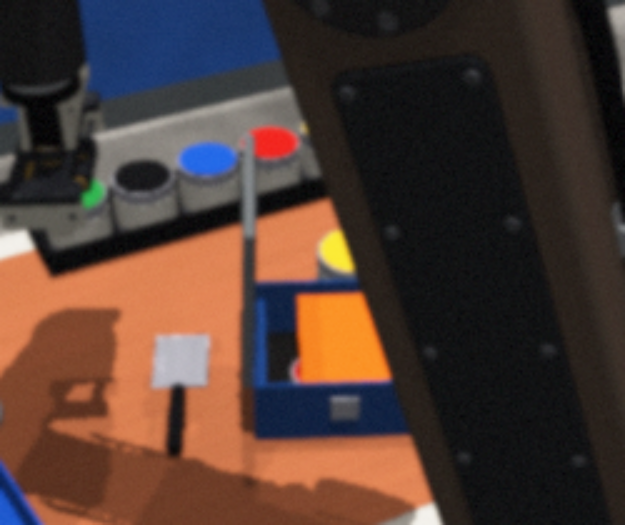

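I had the sign wrong: case -y is tool +x. The gripper moved away over free space and touched nothing. Reversing direction now.

Call:
{"method": "carry_out", "body": {"commands": [{"dp": [0.04,0,-0.004],"rotation": [0,0,0]},{"dp": [0.04,0,-0.004],"rotation": [0,0,0]},{"dp": [0.04,0,-0.004],"rotation": [0,0,0]},{"dp": [0.04,0,-0.003],"rotation": [0,0,0]},{"dp": [0.012,0,0],"rotation": [0,0,0]},{"dp": [0.013,0,0],"rotation": [0,0,0]},{"dp": [0.0145,0,0.001],"rotation": [0,0,0]},{"dp": [0,0,0],"rotation": [0,0,0]}]}}

```text
t: 14.0
eef_pos: [0.5219, 0.1047, 0.2498]
ee_rot: [3.141, -0.001, -1.995]
force: [-0.1, 0.7, 0.0]
width: 0.0002
gripper_force: 0.0
```

Call:
{"method": "carry_out", "body": {"commands": [{"dp": [0.0142,0,0.0027],"rotation": [0,0,0]},{"dp": [0.0142,0,0.0027],"rotation": [0,0,0]},{"dp": [0.0135,0,0.005],"rotation": [0,0,0]},{"dp": [0.0135,0,0.005],"rotation": [0,0,0]},{"dp": [0,0,0],"rotation": [0,0,0]}]}}

```text
t: 14.62
eef_pos: [0.4985, 0.0535, 0.2341]
ee_rot: [3.141, -0.001, -1.995]
force: [-0.1, 0.1, 0.8]
width: 0.0004
gripper_force: 0.0
```

```bash
python3 -c "
from h import *
st()
p,P=grab('side'); save('s8.png',cv2.resize(p[90:300,150:400],None,fx=2.5,fy=2.5))
"
```

```text
t 14.62 case-frame tcp [-0.0004  0.0349  0.2341] rot [ 1.7995e+02 -7.0000e-02 -1.1433e+02] F [-0.1  0.1  0.8] q [ 0.5   0.06 -0.35  0.   -1.16 -0.92] w 0.00039704282856395324
```

View pics/s8.png

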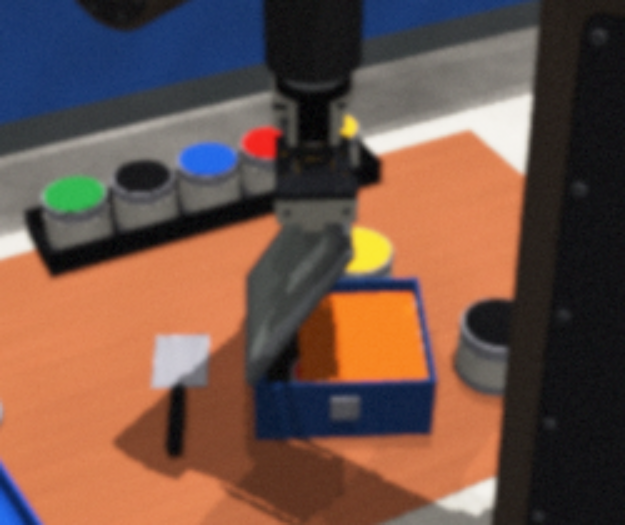

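The cover now tilts about 55° over the case, with its edge at about (335,245). I'll continue on the arc.

Call:
{"method": "carry_out", "body": {"commands": [{"dp": [0.0124,0,0.0074],"rotation": [0,0,0]},{"dp": [0.0124,0,0.0074],"rotation": [0,0,0]},{"dp": [0.0109,0,0.0094],"rotation": [0,0,0]},{"dp": [0.0109,0,0.0094],"rotation": [0,0,0]},{"dp": [0.0091,0,0.0112],"rotation": [0,0,0]},{"dp": [0.0091,0,0.0112],"rotation": [0,0,0]},{"dp": [0.007,0,0.0126],"rotation": [0,0,0]},{"dp": [0.007,0,0.0126],"rotation": [0,0,0]}]}}

```text
t: 15.68
eef_pos: [0.4668, -0.0174, 0.1524]
ee_rot: [3.141, -0.0, -1.994]
force: [0.4, 1.4, 1.0]
width: 0.0005
gripper_force: 0.5
```

Call:
{"method": "carry_out", "body": {"commands": [{"dp": [0.0048,0,0.0136],"rotation": [0,0,0]},{"dp": [0.0048,0,0.0136],"rotation": [0,0,0]},{"dp": [0.0015,0,0.0071],"rotation": [0,0,0]},{"dp": [0.0015,0,0.0071],"rotation": [0,0,0]},{"dp": [0.001,0,0.006],"rotation": [0,0,0]},{"dp": [0,0,0.004],"rotation": [0,0,0]},{"dp": [0,0,0],"rotation": [0,0,0]}]}}

```text
t: 16.55
eef_pos: [0.4615, -0.0294, 0.1018]
ee_rot: [3.141, -0.0, -1.994]
force: [0.5, -0.2, 0.2]
width: 0.0004
gripper_force: 0.0
```

```bash
python3 -c "
from h import *
st()
for n in('side','top'):
    p,P=grab(n); q=tocase(P).reshape(-1,3); q=q[(abs(q[:,0])<.088)&(q[:,1]>-.1)&(q[:,1]<.095)&(q[:,2]<.13)&(q[:,2]>.075)]
    f=np.polyfit(q[:,1],q[:,2],1);q=q[abs(np.polyval(f,q[:,1])-q[:,2])<.006];f=np.polyfit(q[:,1],q[:,2],1);print(n,len(q),'edge/hinge z',np.round(np.polyval(f,[-.106,.1]),4))
"
```

```text
t 16.55 case-frame tcp [-0.     -0.0558  0.1018] rot [ 1.7999e+02 -1.0000e-02 -1.1426e+02] F [ 0.5 -0.2  0.2] q [ 0.36  0.13 -0.61  0.   -0.83 -0.79] w 0.000400735475002392
side 2283 edge/hinge z [0.1041 0.0969]
top 513 edge/hinge z [0.1065 0.0987]
```

Seven millimetres are left at the free edge. I'll press to the stop.

Call:
{"method": "carry_out", "body": {"commands": [{"dp": [0,0,0.002],"rotation": [0,0,0]},{"dp": [0,0,0.002],"rotation": [0,0,0]},{"dp": [0,0,0.001],"rotation": [0,0,0]},{"dp": [0,0,0],"rotation": [0,0,0]}]}}

```text
t: 17.15
eef_pos: [0.4614, -0.0294, 0.0968]
ee_rot: [3.141, -0.0, -1.994]
force: [-0.8, -1.0, 1.0]
width: 0.0003
gripper_force: 0.0
```

Call:
{"method": "carry_out", "body": {"commands": [{"dp": [0,0,0.001],"rotation": [0,0,0]},{"dp": [0,0,0],"rotation": [0,0,0]}]}}

```text
t: 17.4
eef_pos: [0.4614, -0.0294, 0.0959]
ee_rot: [3.141, -0.0, -1.994]
force: [0.5, 0.6, 0.1]
width: 0.0006
gripper_force: 0.0
```

Call:
{"method": "carry_out", "body": {"commands": [{"dp": [0,0,0.001],"rotation": [0,0,0]},{"dp": [0,0,0],"rotation": [0,0,0]}]}}

```text
t: 17.65
eef_pos: [0.4615, -0.0294, 0.0955]
ee_rot: [-3.141, -0.0, -1.994]
force: [-2.6, 0.9, 8.0]
width: 0.0004
gripper_force: 4.1
```

Call:
{"method": "carry_out", "body": {"commands": [{"dp": [0,0,0.001],"rotation": [0,0,0]},{"dp": [0,0,0],"rotation": [0,0,0]}]}}

```text
t: 17.9
eef_pos: [0.4616, -0.0294, 0.0953]
ee_rot: [-3.141, -0.0, -1.994]
force: [-7.5, 2.5, 18.3]
width: 0.0002
gripper_force: 9.3
```

Call:
{"method": "carry_out", "body": {"commands": [{"dp": [0,0,-0.01],"rotation": [0,0,0]},{"dp": [0,0,-0.05],"rotation": [0,0,0]},{"dp": [0,0,-0.05],"rotation": [0,0,0]},{"dp": [0,0,-0.05],"rotation": [0,0,0]},{"dp": [0,0,-0.05],"rotation": [0,0,0]},{"dp": [0,0,0],"rotation": [0,0,0]}]}}

```text
t: 18.65
eef_pos: [0.4634, -0.0291, 0.3082]
ee_rot: [-3.135, 0.005, -1.994]
force: [-0.3, 0.7, -0.9]
width: 0.0009
gripper_force: 0.0
```

```bash
python3 -c "
from h import *
st()
for n in('side','top'):
    p,P=grab(n); save(n+'9.png',cv2.resize(p[90:300,150:400],None,fx=2.5,fy=2.5)); q=tocase(P).reshape(-1,3); q=q[(abs(q[:,0])<.088)&(q[:,1]>-.1)&(q[:,1]<.095)&(q[:,2]<.13)&(q[:,2]>.075)]
    f=np.polyfit(q[:,1],q[:,2],1);q=q[abs(np.polyval(f,q[:,1])-q[:,2])<.006];f=np.polyfit(q[:,1],q[:,2],1);print(n,len(q),'edge/hinge z',np.round(np.polyval(f,[-.106,.1]),4))
"
```

```text
t 18.65 case-frame tcp [ 0.0016 -0.0548  0.3082] rot [-179.65    0.27 -114.25] F [-0.3  0.7 -0.9] q [ 0.36 -0.05 -0.29  0.   -1.32 -0.79] w 0.000912827349770194
side 2829 edge/hinge z [0.0971 0.0969]
top 854 edge/hinge z [0.0984 0.0994]
```

View pics/side9.png

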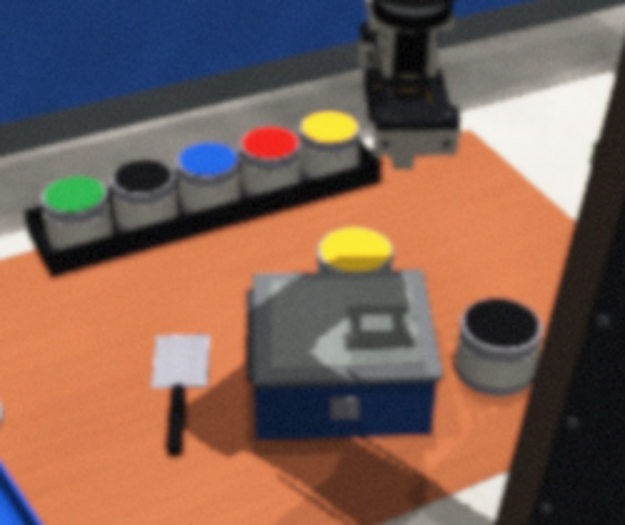

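The cover lies flat on the rim (345,325), level at 97 mm. The two ink tins and the spatula look unmoved, and the gripper is clear.

```bash
python3 -c "
from h import *
print(arm.job_done())"
```

```text
the job is handed in; nothing more can be done
None
```

I folded the orange flap flat over the two tins, then pushed the grey cover fully shut (level at 97 mm in the camera data), and handed the job in after about 19 s; one push first went the wrong way but touched nothing, and the surrounding items look unmoved.

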